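# Clamp the touchstone in its holder

## Task

Clamp the touchstone in its holder, ready for streaking: push the steel clamp strap round over the stone with the back of a finger until it rests against its stop, and only then press the cam lever on the strap fully down, so that the clamp bears on the stone. Only push and press: lift nothing, leave the stone in its nest, and do not disturb the check weight, dropper bottle and reference disc that stand round the holder.

Things in the scene. Friction and masses are not known exactly. Their poses are not given: they have to be found in the camera images.
- holder: Aluminium base plate, 100 x 230 x 12 mm, fixed to the table. Origin: centre of its underside, on the table; z up, y along the 230 mm, x across. On it: the nest of the touchstone (a dark steel frame whose top is 20 mm above the table) round the point y = -45 mm, the pivot post of the strap at y = +75 mm, and a stop pin (8 mm thick, up to 46 mm above the table) at x = -17, y = +35 mm. The strap lies parked on the +x side of the holder.
- strap_pivot (a point): Point on the strap's upright pivot axis, 41 mm above the table (half-way up the strap). Holder frame: (0, 75, 41) mm.
- strap_nose (a point): Push point on the strap: on its centre line, 85 mm from the pivot axis, half-way up its sides. The strap is a steel bar 26 mm wide with rounded ends, from 31 to 51 mm above the table, reaching 117 mm from the pivot axis on the nose side and 25 mm behind it. Near the nose a 16 mm screw head and 10 mm spindle (95 mm from the axis) stand up to 62 mm above the table at most.
- strap (a joint): Turn of the strap about its upright pivot axis, rad, 0 to 1.7. 0: strap over the stone against its stop, pointing from the pivot along the holder's -y. Positive: swung away, counter-clockwise seen from above, so that at 1.57 it points along the holder's +x. It stays where it is left; turning it takes about 0.25 N m (3 N at the push point).
- cam_lever (a joint): Tilt of the cam lever, rad, 0 to 0.85. 0: fully down (level, clamped); 0.85: fully raised. It is hinged on the strap straight above the strap's pivot axis, 60 mm above the table, and turns round with the strap; it points away from the nose, over the strap's short end (along the holder's +y when the strap is over the stone), so its free end goes down and outward as it closes. It stays where it is left; closing takes about 0.3 N m (5 N at the pressing point).
- lever_pad (a point): Pressing point: middle of the upper face of the lever's black plastic grip (20 mm wide, 40 mm long, 10 mm thick), 60 mm from the lever's hinge axis along the lever and 5 mm above its centre line. The grip ends 76 mm from the hinge axis.
- pressure_pad: Black round pad, 18 mm across, under the strap 95 mm from the pivot axis. The cam lowers it by about 3 mm as the lever goes down; with strap over and lever down it bears on the stone. (Its origin lies on the pad's axis at about table height.)
- touchstone: Black touchstone slab, 42 x 95 x 16 mm, lying loose in the nest, its top 28 mm above the table and its 95 mm along the holder's y. Origin: centre of its underside.
- nest (a point): Centre of the nest's floor, 12 mm above the table; holder frame (0, -45, 12) mm.
- weight_500: Bystander: grey knobbed check weight, 38 mm across, 62 mm tall, on the -x side of the holder. Origin: centre of its underside.
- acid_22: Bystander: brown dropper bottle, 29 mm across, 81 mm tall, just past the nest end (-y end) of the holder. Origin: centre of its underside.
- reference_disc_1: Bystander: flat dark disc, 40 mm across, 12 mm thick, on the -x side of the holder. Origin: centre of its underside.
There are look-alikes about, which are no part of the job. What is shaped like the touchstone but blue is not meant.

How it is judged:
By the outcome, as a careful person would: the job done as asked, in the order asked, and still so for the second after the job is handed in, with the robot touching nothing.
It also fails if it takes over 45 s, if anything falls off the work surface, if the arm or the gripper's body presses on something with over 40 N, if the wrist force passes 120 N, or if a joint passes its speed limit or range.

## Robot

A 7-joint arm with a two-finger parallel gripper is mounted at the origin on the work surface; the furniture and walls round the work are solid. World frame = base frame: x ahead of the robot, y to its left, z up, the work surface at z = 0. Lengths are in m, angles in rad, forces in N, time in s.
With the tool pointing down it reaches from about 0.4 to 0.925 m from the base axis. Payload 5.6 kg.
Tool frame: the origin (TCP) lies on the centre line of the jaws, within the pads' length; the fingertips stand 19 mm ahead of it and the grasp point (between the pads) is the TCP; z points along the fingers, y is the line along which they close (so a half turn about z gives the same grasp; the last joint's range is limited). The gripper opens to 85 mm and grips with 20 to 120 N. Pads are 22 mm wide; open, the fingers measure 114 mm over their backs; the gripper's body (76 mm by 85 mm) begins 54 mm behind the grasp point. The pads swing forward as they close: fully open they stand 13 mm farther back than shut.
Start: joints at [-1.339, 0.468, -0.012, 1.603, 0.006, 1.071, -0.056], TCP at [0.176, 0.626, 0.25] pointing down, gripper open.
Joint ranges: [-2.53, 2.53], [-0.31, 2.02], [-1.57, 1.55], [0.28, 2.44], [-1.29, 4.43], [0.15, 1.84], [-2.92, 2.92]. Speed limits (rad/s): [2.57, 2.57, 3.14, 3.14, 3.14, 3.14, 3.14].

## Interface

Orientations are given as a rotation vector (axis times angle).
In Python, from station import ctrl gives the robot as it stands. The module is installed in compiled form; this text tells all that it offers.
- The arm moves only by the tool servo_tool, never from a script. Its arguments are lists of equal length, an entry for each row: "xyz": the shift along the tool's x, y, z normalised to -1 to 1, where 1 is 15 cm, a list of three; "dr": the turn, a rotation vector about the tool's x, y, z normalised to -1 to 1, where 1 is 90 degrees, a list of three; "hand": the opening in per cent of the stroke, from 0 (shut) to 100 (fully open). A call has exactly 8 rows; each row is the pose to reach, as a shift and turn from the pose commanded when the call began, along the tool's axes at that moment; what a row does not reach only later rows make up. A row lasts 1/10 s, in which the tool goes at most 50 mm and 8.59 degrees, less where a joint would pass 70% of its speed; a pose out of reach is approached as far as the arm can. A call with a number of a shift or a turn outside -1 to 1 is refused whole. A call with a gripper value outside its range is refused whole. The fingers move at their own pace and stop on an object; the grip force is fixed at half the most. Time passes only in rows, so rows that repeat a pose let the fingers close, or fill a call up. It gives the time, the measured TCP pose, the force, the opening and the grip force at its end, in the units of the state.
- ctrl.state(): the state, without advancing time (a new reading comes with each control period).
- ctrl.camera(name): name is "side" or "top"; returns the picture (480x640x3 uint8, blue, green, red); there is no depth.
- ctrl.calibration(name): a dict with "vertical_fov" (degrees; the focal length in pixels is half the picture's height over the tangent of half this angle, whatever the lens; pixels are square), "cx", "cy" (the principal point, pixels), "k1" (the pictures are not rectified: a ray, as slopes to the right and down, at radius r is drawn at 1 + k1 r^2 times it, then the intrinsics apply), "R" (3x3) and "t" (3): a world point X has camera coordinates R X + t. Camera axes: x right, y down, z forward; pixel columns grow to the right and rows downward; lengths in m; the calibration is good to about 2 mm. A picture is of the moment at which its call begins. calibration takes no time and is no camera call.
- ctrl.finish_job(): hands the job in; it is judged then, once.
Trained networks look in the newest picture that a camera, given by its name, has taken for a name from the list of things; names that differ only in an ending like _2 or _b are one class to them, and where a whole thing is asked for, a point or a joint stands for the part that bears it (a point fixed in the world has none). Each returns a list of dicts, best first, with "conf" (0 to 1); they miss things now and then, are a little off and sometimes report something else, mostly with a low value. They report only what shows in the picture. A call takes as long as a camera call. They do not tell look-alikes from the thing itself.
- ctrl.outline_of(camera, label): "pixels" (480x640 bool, what is visible of it) and "rect" ([left, top, width, height] in pixels, round what is visible of it).
- ctrl.pinpoint(camera, label): "position" ([row, column] in pixels: a listed point, or the origin of a listed thing).
The state is a dict: "time_s": time; "qpos": joint angles; "joint_velocities": joint speeds; "joint_torque": joint torques, N m; "eef_pos": TCP position; "tcp_rot": TCP orientation; "force": force on the tool from outside, world axes, zero at the start; "torque": the same for the moment, N m; "opening": finger opening in m; "grip_force": force on a finger pad.
Only numpy, scipy, OpenCV 4.12 (cv2) and the standard library are available. Lean on these libraries where they do the work, as an engineer would, in place of code of your own. Each camera call takes 0.05 s, during which the arm holds its last target. There are 200 camera calls.

## Working session

There is one attempt and no reset: what is moved stays moved. The work goes in short steps, Python scripts to look and compute and a tool call to move; the robot and the scene stay as the last step left them, time stands still between calls to the robot, and variables do not carry over. Pictures are saved under pics/ and viewed, at most 10 in all, crops included, and the job is handed in when it is done.

Besides the shell and the picture viewer there is one more tool, called after "Call:" as a command line: name --argument value ..., lists and objects as JSON in quotes. servo_tool: Moves the arm, as the interface text tells. Its arguments: {"type":"object","properties":{"xyz":{"type":"array","items":{"type":"array","items":{"type":"number","minimum":-1,"maximum":1}}},"dr":{"type":"array","items":{"type":"array","items":{"type":"number","minimum":-1,"maximum":1}}},"hand":{"type":"array","items":{"type":"number"}}},"required":["xyz","dr","hand"]}

```bash
mkdir -p pics; cat > h.py <<'E'
import numpy as np, cv2
from station import ctrl
from scipy.spatial.transform import Rotation as Ro
def ray(cam,rc):
    c=ctrl.calibration(cam); f=240/np.tan(np.radians(c["vertical_fov"])/2)
    d=np.array([(rc[1]-c["cx"])/f,(rc[0]-c["cy"])/f]); u=d.copy()
    for _ in range(30): u=d/(1+c["k1"]*(u@u))
    R=np.array(c["R"]);t=np.array(c["t"])
    return -R.T@t, R.T@np.array([u[0],u[1],1])
def atz(cam,rc,z):
    o,d=ray(cam,rc); return o+d*(z-o[2])/d[2]
def proj(cam,X):
    c=ctrl.calibration(cam); f=240/np.tan(np.radians(c["vertical_fov"])/2)
    p=np.array(c["R"])@X+np.array(c["t"]); u=p[:2]/p[2]; u=u*(1+c["k1"]*(u@u))
    return np.array([c["cy"]+f*u[1],c["cx"]+f*u[0]])
E
cat > m.py <<'E'
from h import *
np.set_printoptions(precision=4,suppress=True)
for cam in("top","side"):
    cv2.imwrite(f"pics/{cam}0.png",ctrl.camera(cam))
    print(cam,ray(cam,[240,320]))
    for n,z in [("holder",0),("strap_pivot",.041),("strap_nose",.041),("lever_pad",.09),("nest",.012),("touchstone",.012),("weight_500",0),("acid_22",0),("reference_disc_1",0)]:
        for r in ctrl.pinpoint(cam,n)[:3]: print(n,round(r["conf"],2),np.array(r["position"]).round(1),atz(cam,r["position"],z))
s=ctrl.state();print(s["time_s"],s["eef_pos"],s["tcp_rot"],s["force"],s["opening"])
E
python3 m.py
```

```text
top (array([ 0.2488, -0.0161,  1.0993]), array([ 0.1335, -0.0022, -0.9911]))
holder 0.67 [259.  336.7] [ 0.3507 -0.0581  0.    ]
holder 0.56 [211.3 341.3] [ 0.4667 -0.0709  0.    ]
strap_pivot 0.56 [207.2 311.1] [0.469  0.0016 0.041 ]
strap_pivot 0.24 [213.1 301. ] [0.4552 0.0253 0.041 ]
strap_nose 0.9 [175.2 325.4] [ 0.5455 -0.0327  0.041 ]
lever_pad 0.48 [213.2 305.8] [0.4453 0.0127 0.09  ]
nest 0.97 [210.1 362.2] [ 0.4667 -0.1205  0.012 ]
touchstone 0.89 [210.6 438.5] [ 0.4637 -0.3031  0.012 ]
touchstone 0.79 [209.5 358.8] [ 0.4683 -0.1124  0.012 ]
touchstone 0.7 [303.4 203. ] [0.2482 0.2564 0.012 ]
weight_500 0.62 [209.9 358.2] [ 0.4697 -0.1119  0.    ]
acid_22 0.62 [233.1 400.6] [ 0.4119 -0.2128  0.    ]
reference_disc_1 0.49 [260.4 335.5] [ 0.3473 -0.0552  0.    ]
side (array([ 0.0122, -0.8643,  0.5988]), array([ 0.3529,  0.7924, -0.4977]))
holder 0.56 [266.4 365.5] [ 0.4782 -0.0607  0.    ]
strap_pivot 0.8 [237. 353.] [0.4803 0.0035 0.041 ]
strap_nose 0.9 [239.  389.8] [ 0.55   -0.0409  0.041 ]
strap_nose 0.17 [238.3 351.6] [ 0.4747 -0.0004  0.041 ]
lever_pad 0.7 [278.8 376.4] [ 0.4059 -0.226   0.09  ]
lever_pad 0.45 [213.7 337.3] [0.4571 0.0367 0.09  ]
nest 0.69 [276.6 376.3] [ 0.4701 -0.121   0.012 ]
nest 0.67 [211.3 333.9] [0.5235 0.1912 0.012 ]
nest 0.39 [266.1 362.2] [ 0.4631 -0.0727  0.012 ]
touchstone 0.93 [330.2 428.5] [ 0.4682 -0.3116  0.012 ]
touchstone 0.75 [274.2 373. ] [ 0.4684 -0.1102  0.012 ]
weight_500 0.73 [302.9 326.1] [ 0.3442 -0.1429  0.    ]
acid_22 0.76 [314.5 375.1] [ 0.4127 -0.2168  0.    ]
reference_disc_1 0.61 [282.1 310.6] [ 0.3455 -0.0635  0.    ]
1.0 [0.1764 0.6256 0.2503] [0.4304 3.1119 0.    ] [-0.006  -0.4207 -0.8306] 0.08523451982400865
```

```bash
python3 -c "
import cv2
a=cv2.imread('pics/top0.png')[130:310,230:470];b=cv2.imread('pics/side0.png')[170:350,270:510]
cv2.imwrite('pics/c0.png',cv2.resize(a,(800,600),interpolation=2));cv2.imwrite('pics/c1.png',cv2.resize(b,(800,600),interpolation=2))"
```

```text
(no output)
```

View pics/c0.png

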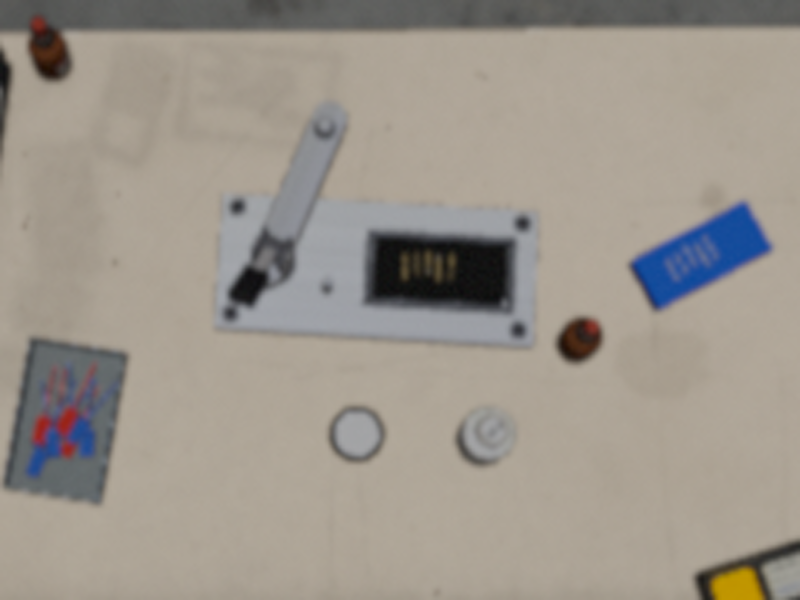

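View pics/c1.png

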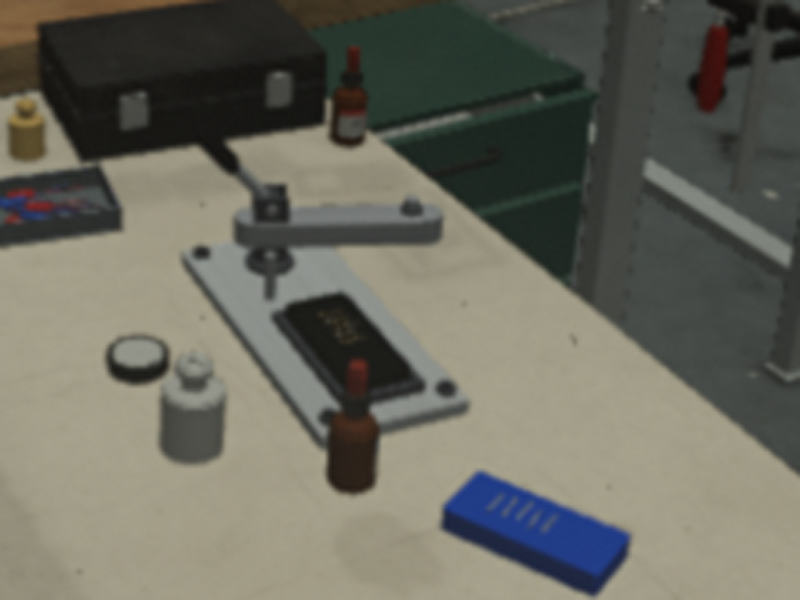

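The top view shows the holder centred near crop px (377,270). Its nest end is to the right (world -y), and the strap points up and to the right, with the screw at (323,125) and the pivot at (275,255). The lever's black grip is raised at (248,285), and the stop pin is at (327,287). The blue slab on the right is the look-alike. The side view agrees, with the strap free and the bottle just past the nest end. Next I'll refine the pose using the outlines.

```bash
cat > fit.py <<'E'
from h import *
np.set_printoptions(precision=4,suppress=True)
from scipy.optimize import least_squares
ctrl.camera("top")
def pts(cam,n,z,i=0):
    for r in ctrl.outline_of(cam,n)[:3]:
        print(cam,n,round(r["conf"],2),r["rect"])
    r=ctrl.outline_of(cam,n)[i]
    c=max(cv2.findContours(r["pixels"].astype(np.uint8),0,1)[0],key=cv2.contourArea)[:,0]
    return np.array([atz(cam,p[::-1],z)[:2] for p in c])
p=pts("top","holder",.012); b=cv2.minAreaRect((p*1000).astype(np.float32));print(b, cv2.boxPoints(b))
q=pts("top","strap",.051);b=cv2.minAreaRect((q*1000).astype(np.float32));print(b,cv2.boxPoints(b))
# crop corners seen by eye, holder frame corners
px=np.array([[220,195],[537,211],[533,346],[216,327]])*.3
W=np.array([atz("top",[130+y,230+x],.012)[:2] for x,y in px])
H=np.array([[50,115],[50,-115],[-50,-115],[-50,115]])/1000
f=lambda v:(np.array([[np.cos(v[2]),-np.sin(v[2])],[np.sin(v[2]),np.cos(v[2])]])@H.T).T+v[:2]-W
s=least_squares(lambda v:f(v).ravel(),[.47,-.07,0]);print("eye",s.x,f(s.x))
a=s.x[2];print("pivot",s.x[:2]+.075*np.array([-np.sin(a),np.cos(a)]),"nest",s.x[:2]-.045*np.array([-np.sin(a),np.cos(a)]))
print("screw",atz("top",[130+125*.3,230+323*.3],.062))
E
python3 fit.py
```

```text
top holder 0.85 [294.2, 164.2, 97.6, 71.5]
((499.6977844238281, -76.25679779052734), (230.9955291748047, 173.9048309326172), 85.9905014038086) [[ 404.8824 -185.392 ]
 [ 578.3616 -197.5518]
 [ 594.5132   32.8784]
 [ 421.034    45.0382]]
top strap 0.83 [299.1, 157.0, 34.7, 64.2]
((504.49188232421875, -13.238380432128906), (28.365873336791992, 154.4340057373047), 65.73139953613281) [[428.2692   5.5694]
 [569.0557 -57.9053]
 [580.7145 -32.0461]
 [439.928   31.4285]]
eye [ 0.4654 -0.0741 -0.0625] [[ 0.0012 -0.0007]
 [ 0.0009 -0.0011]
 [-0.0003 -0.0006]
 [-0.0018  0.0024]]
pivot [0.4701 0.0007] nest [ 0.4626 -0.119 ]
screw [ 0.558 -0.036  0.062]
```

Call:
servo_tool --xyz '[[-0.11, -0.1, 0], [-0.23, -0.2, 0], [-0.34, -0.3, 0], [-0.46, -0.4, 0], [-0.57, -0.51, 0], [-0.68, -0.61, 0], [-0.8, -0.71, 0], [-0.91, -0.81, 0]]' --dr '[[0, 0, 0], [0, 0, 0], [0, 0, 0], [0, 0, 0], [0, 0, 0], [0, 0, 0], [0, 0, 0], [0, 0, 0]]' --hand '[0, 0, 0, 0, 0, 0, 0, 0]'

```text
time_s: 2.05
eef_pos: [0.2755, 0.4708, 0.2505]
tcp_rot: [0.431, 3.112, 0.001]
force: [1.4, 0.3, 0.3]
opening: -0.0004
grip_force: 0.0
```

Call:
servo_tool --xyz '[[-0.11, -0.1, 0], [-0.23, -0.2, 0], [-0.34, -0.3, 0], [-0.46, -0.4, 0], [-0.57, -0.51, 0], [-0.68, -0.61, 0], [-0.8, -0.71, 0], [-0.91, -0.81, 0]]' --dr '[[0, 0, 0], [0, 0, 0], [0, 0, 0], [0, 0, 0], [0, 0, 0], [0, 0, 0], [0, 0, 0], [0, 0, 0]]' --hand '[0, 0, 0, 0, 0, 0, 0, 0]'

```text
time_s: 2.85
eef_pos: [0.3738, 0.3168, 0.2505]
tcp_rot: [0.431, 3.112, 0.001]
force: [0.5, 0.3, -0.7]
opening: 0.0004
grip_force: 0.0
```

Call:
servo_tool --xyz '[[-0.11, -0.1, 0], [-0.23, -0.2, 0], [-0.34, -0.3, 0], [-0.46, -0.4, 0], [-0.57, -0.51, 0], [-0.68, -0.61, 0], [-0.8, -0.71, 0], [-0.91, -0.81, 0]]' --dr '[[0, 0, 0], [0, 0, 0], [0, 0, 0], [0, 0, 0], [0, 0, 0], [0, 0, 0], [0, 0, 0], [0, 0, 0]]' --hand '[0, 0, 0, 0, 0, 0, 0, 0]'

```text
time_s: 3.65
eef_pos: [0.4722, 0.1628, 0.2505]
tcp_rot: [0.43, 3.111, 0.001]
force: [0.3, 0.1, 0.1]
opening: -0.0001
grip_force: 0.0
```

Call:
servo_tool --xyz '[[-0.11, -0.1, 0], [-0.23, -0.2, 0], [-0.34, -0.3, 0], [-0.46, -0.4, 0], [-0.57, -0.51, 0], [-0.68, -0.61, 0], [-0.8, -0.71, 0], [-0.91, -0.81, 0]]' --dr '[[0, 0, 0], [0, 0, 0], [0, 0, 0.02], [0, 0, 0.04], [0, 0, 0.06], [0, 0, 0.08], [0, 0, 0.09], [0, 0, 0.09]]' --hand '[0, 0, 0, 0, 0, 0, 0, 0]'

```text
time_s: 4.45
eef_pos: [0.5708, 0.0084, 0.2503]
tcp_rot: [0.651, 3.073, 0.0]
force: [0.8, -0.1, -0.4]
opening: -0.0001
grip_force: 0.0
```

Call:
servo_tool --xyz '[[0, 0, 0.15], [0, 0, 0.3], [0, 0, 0.45], [0, 0, 0.6], [0, 0, 0.75], [0, 0, 0.9], [0, 0, 0.95], [0, 0, 0.95]]' --dr '[[0, 0, 0], [0, 0, 0], [0, 0, 0], [0, 0, 0], [0, 0, 0], [0, 0, 0], [0, 0, 0], [0, 0, 0]]' --hand '[0, 0, 0, 0, 0, 0, 0, 0]'

```text
time_s: 5.25
eef_pos: [0.5695, 0.0093, 0.1068]
tcp_rot: [-0.65, -3.072, 0.001]
force: [0.1, -0.2, 0.4]
opening: 0.0002
grip_force: 0.0
```

Call:
servo_tool --xyz '[[0, 0, 0.05], [0, 0, 0.1], [0, 0, 0.15], [0, 0, 0.2], [0, 0, 0.25], [0, 0, 0.29], [0, 0, 0.29], [0, 0, 0.29]]' --dr '[[0, 0, 0], [0, 0, 0], [0, 0, 0], [0, 0, 0], [0, 0, 0], [0, 0, 0], [0, 0, 0], [0, 0, 0]]' --hand '[0, 0, 0, 0, 0, 0, 0, 0]'

```text
time_s: 6.05
eef_pos: [0.57, 0.0096, 0.0641]
tcp_rot: [-0.649, -3.074, 0.0]
force: [-0.2, -0.3, -0.7]
opening: -0.0002
grip_force: 0.0
```

```bash
python3 - <<'E'
from h import *
a=ctrl.camera("top");b=ctrl.camera("side")
s=ctrl.state();p=np.array(s["eef_pos"]);print(p,s["tcp_rot"],s["force"])
for d in(.019,.032): print(d,proj("side",p-[0,0,d]),"crop",(proj("side",p-[0,0,d])[::-1]-[300,160])*5)
o=np.hstack([a[140:240,270:350],b[160:260,300:420][:, :80]*0]) if 0 else None
cv2.imwrite("pics/t1.png",cv2.resize(a[130:250,260:420],(800,600),interpolation=2))
cv2.imwrite("pics/s1.png",cv2.resize(b[160:280,300:460],(800,600),interpolation=2))
E
```

```text
[0.57028584 0.00961616 0.06455043] [6.49150356e-01 3.07318582e+00 2.80904766e-04] [0.26196379 0.02320064 0.46590479]
0.019 [225.74407904 385.99902717] crop [429.99513584 328.72039519]
0.032 [230.63628928 385.73207423] crop [428.66037113 353.18144641]
```

View pics/s1.png

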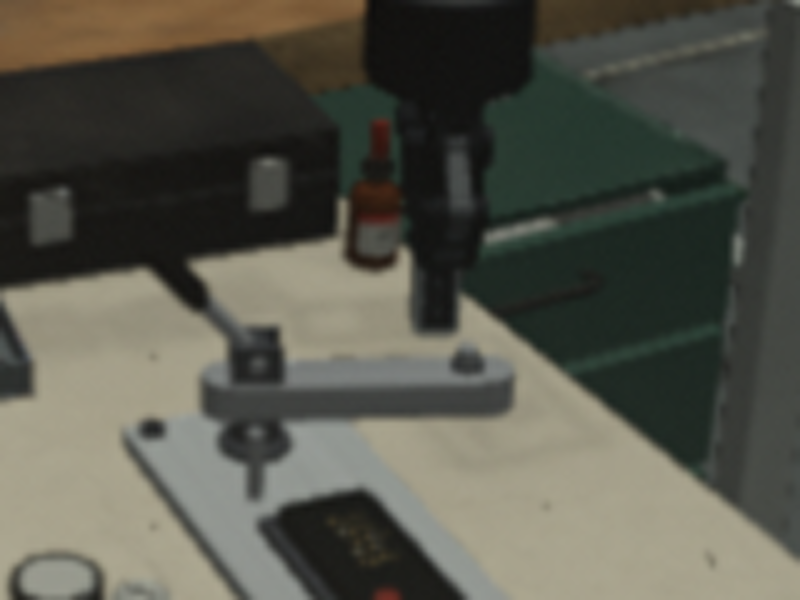

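View pics/t1.png

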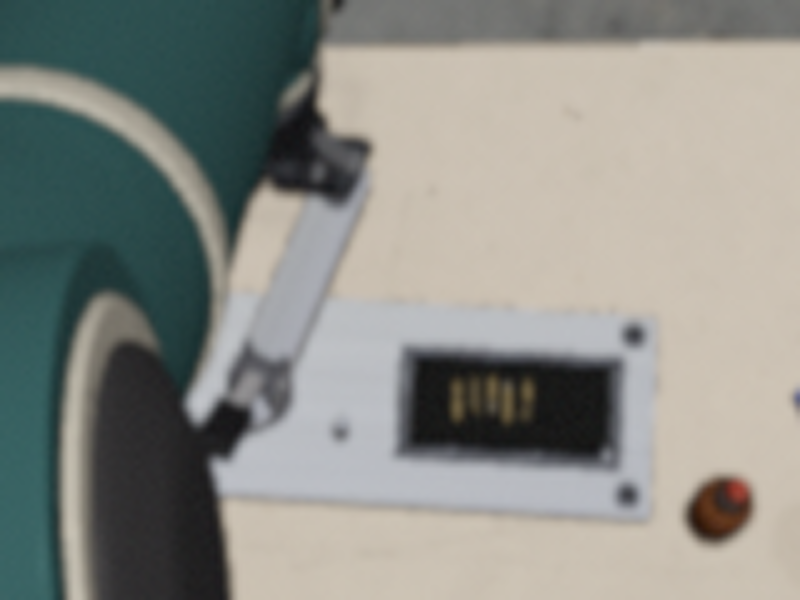

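The side view shows the shut fingertips at row 330, matching the 19 mm prediction (329). They are behind the strap's lever side, with the screw at (467,360). Top view: the finger is on the -24° side of the nose, and the nest, bottle and stop pin are clear. Next I'll work out the sweep rows.

```bash
cat > plan.py <<'E'
from h import *
PIV=np.array([.4725,.0015])
def pose(phi,off,r=.085):
    u=np.array([np.cos(phi),np.sin(phi)]);n=np.array([-u[1],u[0]])
    return PIV+r*u+off*n
def rows(p0,yaw0,seq):
    R=np.array([[-np.cos(yaw0-np.pi/2),np.cos(yaw0),0],[-np.sin(yaw0-np.pi/2),np.sin(yaw0),0],[0,0,-1]])
    xs,ds=[],[]
    for phi,off,z in seq:
        d=R.T@(np.r_[pose(phi,off),z]-p0); xs.append([round(float(v)/.15,2) for v in d])
        ds.append([0,0,round(float(yaw0-(phi+np.pi/2))/(np.pi/2),3)])
    print("xyz",xs);print("dr",ds)
def yawof(rv): y=Ro.from_rotvec(rv).as_matrix()[:,1]; return np.arctan2(y[1],y[0])
E
python3 - <<'E'
from plan import *
s=ctrl.state();p=np.array(s["eef_pos"]);y=yawof(s["tcp_rot"]);print(p,np.degrees(y))
D=np.radians
# lower and close gap
rows(p,y,[(D(-24),.046-.002*i,.0645-.0011*i) for i in range(1,8)]+[(D(-24),.032,.057)])
p1=np.r_[pose(D(-24),.032),.057]
L=np.linspace
rows(p1,D(66),[(D(-24-4*i),.032-.0006*i,.057) for i in range(1,9)])
p2=np.r_[pose(D(-56),.0275),.057]
rows(p2,D(34),[(D(-56-4*i),.0275,.057) for i in range(1,9)])
E
```

```text
[0.57028584 0.00961616 0.06455043] 66.14543854690163
xyz [[0.01, -0.02, 0.01], [0.01, -0.03, 0.02], [0.01, -0.05, 0.02], [0.01, -0.06, 0.03], [0.01, -0.07, 0.04], [0.01, -0.09, 0.04], [0.01, -0.1, 0.05], [0.01, -0.1, 0.05]]
dr [[0, 0, 0.002], [0, 0, 0.002], [0, 0, 0.002], [0, 0, 0.002], [0, 0, 0.002], [0, 0, 0.002], [0, 0, 0.002], [0, 0, 0.002]]
xyz [[-0.01, -0.04, 0.0], [-0.02, -0.09, 0.0], [-0.03, -0.13, 0.0], [-0.03, -0.18, 0.0], [-0.03, -0.23, 0.0], [-0.03, -0.27, 0.0], [-0.02, -0.32, 0.0], [-0.01, -0.36, 0.0]]
dr [[0, 0, 0.044], [0, 0, 0.089], [0, 0, 0.133], [0, 0, 0.178], [0, 0, 0.222], [0, 0, 0.267], [0, 0, 0.311], [0, 0, 0.356]]
xyz [[-0.01, -0.04, 0.0], [-0.02, -0.08, 0.0], [-0.03, -0.12, 0.0], [-0.03, -0.16, 0.0], [-0.03, -0.2, 0.0], [-0.03, -0.25, 0.0], [-0.02, -0.29, 0.0], [-0.01, -0.33, 0.0]]
dr [[0, 0, 0.044], [0, 0, 0.089], [0, 0, 0.133], [0, 0, 0.178], [0, 0, 0.222], [0, 0, 0.267], [0, 0, 0.311], [0, 0, 0.356]]
```

Call:
servo_tool --xyz '[[0.01, -0.02, 0.01], [0.01, -0.03, 0.02], [0.01, -0.05, 0.03], [0.01, -0.06, 0.04], [0.01, -0.07, 0.05], [0.01, -0.09, 0.05], [0.01, -0.1, 0.05], [0.01, -0.1, 0.05]]' --dr '[[0, 0, 0], [0, 0, 0], [0, 0, 0], [0, 0, 0], [0, 0, 0], [0, 0, 0], [0, 0, 0], [0, 0, 0]]' --hand '[0, 0, 0, 0, 0, 0, 0, 0]'

```text
time_s: 6.95
eef_pos: [0.5625, -0.0038, 0.0568]
tcp_rot: [0.65, 3.074, -0.0]
force: [-0.6, 0.8, 0.2]
opening: 0.0002
grip_force: 0.0
```

Call:
servo_tool --xyz '[[-0.01, -0.04, 0.0], [-0.02, -0.09, 0.0], [-0.03, -0.13, 0.0], [-0.03, -0.18, 0.0], [-0.03, -0.23, 0.0], [-0.03, -0.27, 0.0], [-0.02, -0.32, 0.0], [-0.01, -0.36, 0.0]]' --dr '[[0, 0, 0.044], [0, 0, 0.089], [0, 0, 0.133], [0, 0, 0.178], [0, 0, 0.222], [0, 0, 0.267], [0, 0, 0.311], [0, 0, 0.356]]' --hand '[0, 0, 0, 0, 0, 0, 0, 0]'

```text
time_s: 7.75
eef_pos: [0.5432, -0.0528, 0.057]
tcp_rot: [1.474, 2.772, 0.003]
force: [2.5, 1.5, -2.5]
opening: 0.0002
grip_force: 1.6
```

Call:
servo_tool --xyz '[[-0.01, -0.04, 0.0], [-0.02, -0.08, 0.0], [-0.03, -0.12, 0.0], [-0.03, -0.16, 0.0], [-0.03, -0.2, 0.0], [-0.03, -0.25, 0.0], [-0.02, -0.29, 0.0], [-0.01, -0.33, 0.0]]' --dr '[[0, 0, 0.044], [0, 0, 0.089], [0, 0, 0.133], [0, 0, 0.178], [0, 0, 0.222], [0, 0, 0.267], [0, 0, 0.311], [0, 0, 0.356]]' --hand '[0, 0, 0, 0, 0, 0, 0, 0]'

```text
time_s: 8.55
eef_pos: [0.5035, -0.0824, 0.0572]
tcp_rot: [2.182, 2.257, 0.003]
force: [3.0, -0.8, -2.0]
opening: -0.0003
grip_force: 1.6
```

```bash
python3 - <<'E'
from plan import *
a=ctrl.camera("top")
s=ctrl.state();p=np.array(s["eef_pos"]);y=yawof(s["tcp_rot"]);print(p,np.degrees(y),s["force"])
u=p[:2]-PIV;n=np.array([np.cos(y),np.sin(y)]);print("off",u@n,"r",np.linalg.norm(u-n*(u@n)))
D=np.radians
rows(p,y,[(D(-88-.8*i),.0275,.057) for i in range(1,9)])
for n,z in [("strap_nose",.041),("strap_pivot",.041),("lever_pad",.108)]:
    for r in ctrl.pinpoint("top",n)[:2]: print(n,round(r["conf"],2),atz("top",r["position"],z))
cv2.imwrite("pics/t2.png",cv2.resize(a[130:250,260:420],(800,600),interpolation=2))
E
```

```text
[ 0.50217868 -0.08265329  0.05705702] 1.7501531907006378 [1.4284427  0.76098455 0.97608743]
off 0.027094690365257572 r 0.0850204534294827
xyz [[-0.0, -0.0, 0.0], [-0.0, -0.01, 0.0], [-0.01, -0.02, 0.0], [-0.01, -0.03, 0.0], [-0.01, -0.03, 0.0], [-0.01, -0.04, 0.0], [-0.01, -0.05, 0.0], [-0.02, -0.06, 0.0]]
dr [[0, 0, 0.006], [0, 0, 0.015], [0, 0, 0.024], [0, 0, 0.033], [0, 0, 0.042], [0, 0, 0.051], [0, 0, 0.059], [0, 0, 0.068]]
strap_nose 0.59 [ 0.47144047 -0.08775707  0.041     ]
lever_pad 0.29 [ 0.43987977 -0.07001999  0.108     ]
```

View pics/t2.png

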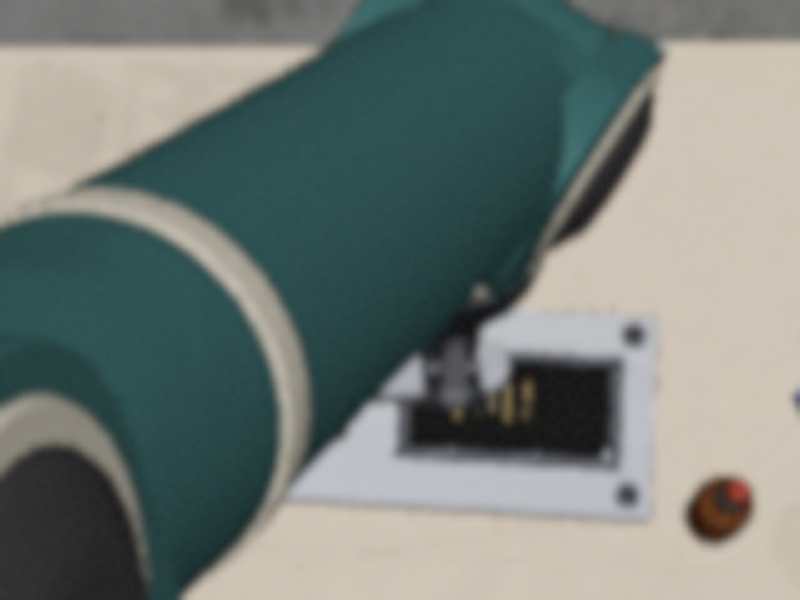

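The strap nose shows at crop (492,365), just short of the stone's centre line; the finger stays on its +x side. I'll push the rest in small steps and watch the force.

Call:
servo_tool --xyz '[[0, 0, 0], [0, -0.01, 0], [0, -0.015, 0], [-0.01, -0.02, 0], [-0.01, -0.03, 0], [-0.01, -0.035, 0], [-0.01, -0.04, 0], [-0.01, -0.04, 0]]' --dr '[[0, 0, 0.006], [0, 0, 0.015], [0, 0, 0.024], [0, 0, 0.033], [0, 0, 0.042], [0, 0, 0.051], [0, 0, 0.06], [0, 0, 0.06]]' --hand '[0, 0, 0, 0, 0, 0, 0, 0]'

```text
time_s: 9.55
eef_pos: [0.496, -0.0845, 0.0569]
tcp_rot: [2.286, 2.155, -0.0]
force: [2.7, -1.4, 0.3]
opening: -0.0001
grip_force: 1.3
```

Call:
servo_tool --xyz '[[0, 0, 0], [0, -0.005, 0], [0, -0.005, 0], [0, -0.01, 0], [0, -0.01, 0], [0, -0.015, 0], [0, -0.015, 0], [0, -0.015, 0]]' --dr '[[0, 0, 0], [0, 0, 0], [0, 0, 0], [0, 0, 0], [0, 0, 0], [0, 0, 0], [0, 0, 0], [0, 0, 0]]' --hand '[0, 0, 0, 0, 0, 0, 0, 0]'

```text
time_s: 10.35
eef_pos: [0.4938, -0.0841, 0.0568]
tcp_rot: [2.285, 2.156, 0.0]
force: [2.9, -2.4, 0.3]
opening: 0.0002
grip_force: 1.6
```

Call:
servo_tool --xyz '[[0, -0.005, 0], [0, -0.01, 0], [0, -0.01, 0], [0, -0.015, 0], [0, -0.015, 0], [0, -0.02, 0], [0, -0.02, 0], [0, -0.02, 0]]' --dr '[[0, 0, 0], [0, 0, 0], [0, 0, 0], [0, 0, 0], [0, 0, 0], [0, 0, 0], [0, 0, 0], [0, 0, 0]]' --hand '[0, 0, 0, 0, 0, 0, 0, 0]'

```text
time_s: 11.15
eef_pos: [0.493, -0.0841, 0.0571]
tcp_rot: [2.282, 2.153, 0.003]
force: [8.3, -3.6, -5.6]
opening: 0.0005
grip_force: 4.3
```

Call:
servo_tool --xyz '[[0, -0.005, 0], [0, -0.01, 0], [0, -0.015, 0], [0, -0.02, 0], [0, -0.02, 0], [0, -0.02, 0], [0, -0.02, 0], [0, -0.02, 0]]' --dr '[[0, 0, 0], [0, 0, 0], [0, 0, 0], [0, 0, 0], [0, 0, 0], [0, 0, 0], [0, 0, 0], [0, 0, 0]]' --hand '[0, 0, 0, 0, 0, 0, 0, 0]'

```text
time_s: 11.95
eef_pos: [0.4927, -0.0841, 0.0574]
tcp_rot: [2.278, 2.15, 0.008]
force: [14.5, -3.5, -11.5]
opening: -0.0002
grip_force: 7.4
```

The force rises to 14.5 N with no more travel, so the strap is against its stop. Next: back off sideways, lift clear, and look.

Call:
servo_tool --xyz '[[0, 0.08, 0], [0, 0.16, 0], [0, 0.22, 0], [0, 0.22, -0.2], [0, 0.22, -0.4], [0, 0.22, -0.6], [0, 0.22, -0.75], [0, 0.22, -0.75]]' --dr '[[0, 0, 0], [0, 0, 0], [0, 0, 0], [0, 0, 0], [0, 0, 0], [0, 0, 0], [0, 0, 0], [0, 0, 0]]' --hand '[0, 0, 0, 0, 0, 0, 0, 0]'

```text
time_s: 12.75
eef_pos: [0.5222, -0.0856, 0.1718]
tcp_rot: [2.283, 2.155, 0.005]
force: [0.1, -0.6, -0.3]
opening: -0.0006
grip_force: 0.0
```

```bash
cat > look.py <<'E'
from plan import *
import sys
np.set_printoptions(precision=4,suppress=True)
b=ctrl.camera("side");a=ctrl.camera("top")
s=ctrl.state();print(s["time_s"],np.array(s["eef_pos"]),np.degrees(yawof(s["tcp_rot"])),s["force"])
for cam in("side","top"):
  for n,z in [("strap_nose",.041),("strap_pivot",.041),("lever_pad",float(sys.argv[2]))]:
    for r in ctrl.pinpoint(cam,n)[:2]: print(cam,n,round(r["conf"],2),atz(cam,r["position"],z))
o=np.hstack([cv2.resize(x[150:300,260:410],(400,400),interpolation=2) for x in(b,a)])
cv2.imwrite(f"pics/{sys.argv[1]}.png",o)
E
python3 look.py l1 .108
```

```text
12.85 [ 0.5205 -0.085   0.1691] -3.295302996821572 [-0.6979 -0.649  -0.2839]
side strap_nose 0.66 [ 0.4717 -0.0903  0.041 ]
side strap_pivot 0.9 [ 0.4735 -0.0108  0.041 ]
side strap_pivot 0.55 [ 0.3937 -0.2569  0.041 ]
side lever_pad 0.83 [0.4829 0.0381 0.108 ]
top strap_nose 0.57 [ 0.4719 -0.0864  0.041 ]
```

View pics/l1.png

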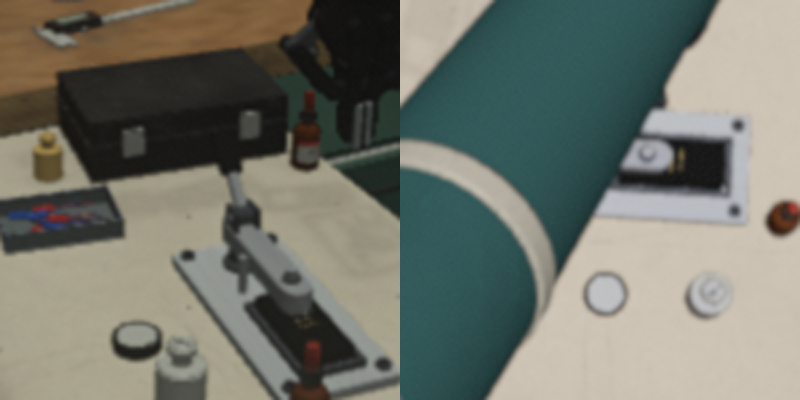

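The strap now lies over the stone against the pin (side panel: nose ~(290,295), pin ~(243,270)), with the lever standing raised at (230,155). The stone and bystanders haven't moved. Now going above the lever.

Call:
servo_tool --xyz '[[0.11, -0.05, 0], [0.22, -0.1, 0], [0.33, -0.15, 0], [0.44, -0.2, 0], [0.55, -0.25, 0], [0.67, -0.3, 0], [0.78, -0.35, 0], [0.855, -0.35, 0]]' --dr '[[0, 0, 0], [0, 0, 0], [0, 0, 0], [0, 0, 0], [0, 0, 0], [0, 0, 0], [0, 0, 0], [0, 0, 0]]' --hand '[0, 0, 0, 0, 0, 0, 0, 0]'

```text
time_s: 13.95
eef_pos: [0.4748, 0.0466, 0.1688]
tcp_rot: [-2.283, -2.156, 0.002]
force: [-0.5, -0.1, 0.3]
opening: 0.0001
grip_force: 0.0
```

Call:
servo_tool --xyz '[[0, 0, 0.03], [0, 0, 0.06], [0, 0, 0.09], [0, 0, 0.11], [0, 0, 0.13], [0, 0, 0.15], [0, 0, 0.16], [0, 0, 0.16]]' --dr '[[0, 0, 0], [0, 0, 0], [0, 0, 0], [0, 0, 0], [0, 0, 0], [0, 0, 0], [0, 0, 0], [0, 0, 0]]' --hand '[0, 0, 0, 0, 0, 0, 0, 0]'

```text
time_s: 14.75
eef_pos: [0.4757, 0.0454, 0.1451]
tcp_rot: [-2.285, -2.156, 0.0]
force: [-0.7, -0.6, 0.0]
opening: 0.0002
grip_force: 0.0
```

```bash
python3 look.py l2 .108
```

```text
14.85 [0.4759 0.0455 0.1454] -3.3309060601768414 [ 0.0547 -0.9151  0.3889]
side strap_nose 0.63 [ 0.4655 -0.0854  0.041 ]
side strap_pivot 0.66 [0.4813 0.002  0.041 ]
side lever_pad 0.6 [0.4766 0.0332 0.108 ]
top strap_nose 0.69 [ 0.4624 -0.0881  0.041 ]
top strap_pivot 0.85 [ 0.4739 -0.001   0.041 ]
top lever_pad 0.51 [0.4737 0.034  0.108 ]
```

View pics/l2.png

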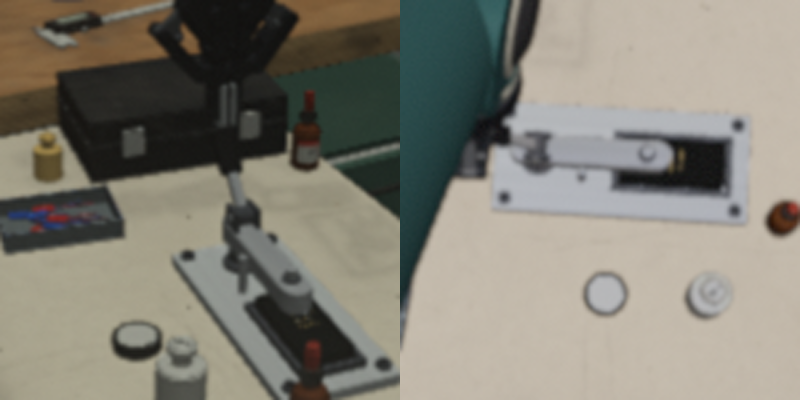

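The fingertips hang right above the lever grip in both panels. In the top panel the screw is at (647,153) and the pin at (581,177), with a thin gap to the strap, so I'll check the strap angle numerically before pressing.

```bash
python3 - <<'E'
from plan import *
np.set_printoptions(precision=4,suppress=True)
a=ctrl.camera("top")
o=[x for x in ctrl.outline_of("top","strap")][0]; print(o["conf"],o["rect"])
k=5;x0,y0=285,180
c=cv2.resize(a[y0:y0+100,x0:x0+130],None,fx=k,fy=k,interpolation=cv2.INTER_CUBIC)
P=lambda X:tuple(int(v) for v in ((proj("top",np.array(X))[::-1]-[x0,y0]+.5)*k))
g=np.array([[0,115],[50,115],[50,-115],[-50,-115],[-50,115]])/1000
H=np.array([.4654,-.0741]);al=-.0625
W=lambda x,y,z:np.r_[H+np.array([[np.cos(al),-np.sin(al)],[np.sin(al),np.cos(al)]])@[x,y],z]
cv2.polylines(c,[np.array([P(W(x,y,.012)) for x,y in g])],True,(0,255,0),1)
for z,col in((.051,(0,0,255)),):
    cv2.polylines(c,[np.array([P(W(s*.013,y,z)) for s,y in((1,.075),(1,-.03),(-1,-.03),(-1,.075))])],True,col,1)
t=np.linspace(0,6.28,20)
cv2.polylines(c,[np.array([P(W(-.017+.004*np.cos(q),.035+.004*np.sin(q),.046)) for q in t])],True,(255,0,0),1)
cv2.circle(c,P(W(0,-.02,.06)),3,(0,0,255),-1)
cv2.imwrite("pics/ov.png",c)
E
```

```text
0.86 [293.7, 193.6, 71.2, 21.3]
```

View pics/ov.png

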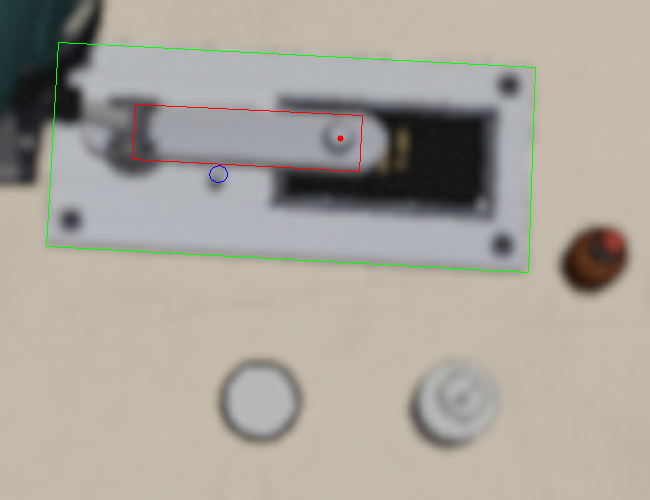

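The overlay of the θ = 0 strap matches the picture, with the screw on the predicted spot (340,138) and the pin beside the edge. So the strap is seated, and I'll press the lever.

Call:
servo_tool --xyz '[[0, 0, 0.03], [0.01, 0, 0.05], [0.01, 0, 0.08], [0.02, 0, 0.11], [0.03, 0, 0.14], [0.03, 0, 0.16], [0.04, 0, 0.18], [0.05, 0, 0.2]]' --dr '[[0, 0, 0], [0, 0, 0], [0, 0, 0], [0, 0, 0], [0, 0, 0], [0, 0, 0], [0, 0, 0], [0, 0, 0]]' --hand '[0, 0, 0, 0, 0, 0, 0, 0]'

```text
time_s: 16.05
eef_pos: [0.4769, 0.0533, 0.1154]
tcp_rot: [2.285, 2.155, 0.002]
force: [0.9, 0.6, 4.7]
opening: 0.0004
grip_force: 1.9
```

Call:
servo_tool --xyz '[[0.01, 0, 0.03], [0.02, 0, 0.06], [0.02, 0, 0.09], [0.03, 0, 0.12], [0.04, 0, 0.14], [0.04, 0, 0.16], [0.04, 0, 0.18], [0.04, 0, 0.19]]' --dr '[[0, 0, 0], [0, 0, 0], [0, 0, 0], [0, 0, 0], [0, 0, 0], [0, 0, 0], [0, 0, 0], [0, 0, 0]]' --hand '[0, 0, 0, 0, 0, 0, 0, 0]'

```text
time_s: 16.85
eef_pos: [0.4767, 0.0595, 0.0866]
tcp_rot: [-2.284, -2.156, -0.001]
force: [2.0, 3.3, 5.0]
opening: 0.0004
grip_force: 2.3
```

Tip at ~68 mm, with 65 mm meaning fully down. I'll press on in small steps.

Call:
servo_tool --xyz '[[0, 0, 0.005], [0, 0, 0.01], [0, 0, 0.015], [0, 0, 0.02], [0, 0, 0.025], [0, 0, 0.03], [0, 0, 0.03], [0, 0, 0.03]]' --dr '[[0, 0, 0], [0, 0, 0], [0, 0, 0], [0, 0, 0], [0, 0, 0], [0, 0, 0], [0, 0, 0], [0, 0, 0]]' --hand '[0, 0, 0, 0, 0, 0, 0, 0]'

```text
time_s: 17.65
eef_pos: [0.4768, 0.0593, 0.0835]
tcp_rot: [-2.284, -2.155, -0.002]
force: [-4.0, 4.5, 20.8]
opening: -0.0001
grip_force: 10.1
```

Call:
servo_tool --xyz '[[0, 0, 0.005], [0, 0, 0.01], [0, 0, 0.01], [0, 0, 0.01], [0, 0, 0.01], [0, 0, 0.01], [0, 0, 0.01], [0, 0, 0.01]]' --dr '[[0, 0, 0], [0, 0, 0], [0, 0, 0], [0, 0, 0], [0, 0, 0], [0, 0, 0], [0, 0, 0], [0, 0, 0]]' --hand '[0, 0, 0, 0, 0, 0, 0, 0]'

```text
time_s: 18.45
eef_pos: [0.4769, 0.0593, 0.0831]
tcp_rot: [-2.284, -2.154, -0.004]
force: [-6.3, 3.4, 34.3]
opening: -0.0004
grip_force: 17.3
```

Call:
servo_tool --xyz '[[0, 0, -0.05], [0, 0, -0.15], [0, 0, -0.3], [0, 0, -0.5], [0, 0, -0.7], [0, 0, -0.9], [0, 0, -0.9], [0, 0, -0.9]]' --dr '[[0, 0, 0], [0, 0, 0], [0, 0, 0], [0, 0, 0], [0, 0, 0], [0, 0, 0], [0, 0, 0], [0, 0, 0]]' --hand '[0, 0, 0, 0, 0, 0, 0, 0]'

```text
time_s: 19.25
eef_pos: [0.476, 0.0586, 0.2159]
tcp_rot: [-2.285, -2.156, -0.0]
force: [0.8, -0.0, -0.5]
opening: 0.0003
grip_force: 0.0
```

```bash
python3 look.py l3 .065
```

```text
19.35 [0.4755 0.0586 0.2149] -3.3371136767742793 [ 0.2635 -1.2329 -0.9459]
side strap_nose 0.57 [ 0.4728 -0.0823  0.041 ]
side strap_pivot 0.78 [ 0.4783 -0.0022  0.041 ]
side strap_pivot 0.16 [0.4978 0.1047 0.041 ]
side lever_pad 0.49 [0.4823 0.0553 0.065 ]
top strap_nose 0.82 [ 0.4597 -0.0932  0.041 ]
top strap_pivot 0.65 [ 0.4703 -0.0035  0.041 ]
top strap_pivot 0.2 [ 0.3389 -0.1441  0.041 ]
top lever_pad 0.54 [0.4837 0.0632 0.065 ]
```

View pics/l3.png

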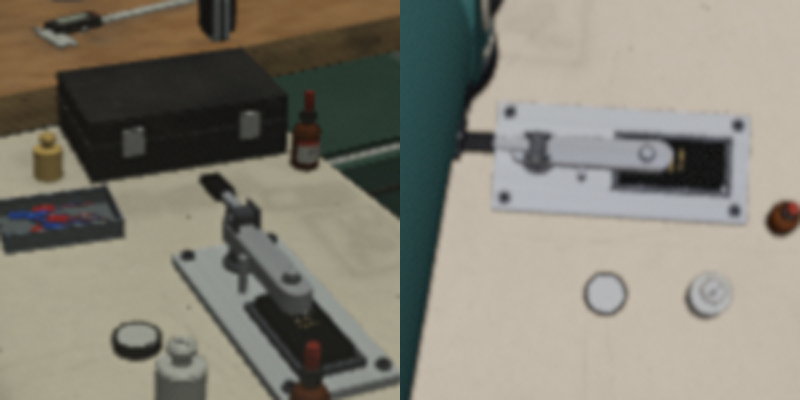

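The lever lies level at (215,187) in the side panel. The strap is still over the stone (screw at (647,153) in the top panel, unchanged). The bystanders haven't moved and the gripper is clear.

```bash
python3 -c "
from station import ctrl
print(ctrl.finish_job())"
```

```text
the job is handed in; nothing more can be done
None
```

The touchstone is clamped and the job is handed in: the strap rests against its stop over the stone, the cam lever was then pressed fully down, and the bystanders did not move in the pictures; it took about 19 s, but I was not shown the judge's result.

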